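# Refill the hazelnut jar and snap its lid on

### The arm

A 6-joint arm with a two-finger parallel gripper is mounted at the origin on a cart in front of the work surface, level with it; the furniture and walls round the work are solid. World frame = base frame: x ahead of the robot, y to its left, z up, the work surface at z = 0. Lengths are in m, angles in rad, forces in N, time in s.
With the tool pointing down it reaches from about 0.35 to 0.975 m from the base axis. Payload 4.9 kg.
Tool frame: the origin (TCP) lies at the very end of the fingers, on their centre line; the grasp point (between the pads) lies 19 mm behind it; z points along the fingers, y is the line along which they close (so a half turn about z gives the same grasp; the last joint's range is limited). The gripper opens to 85 mm and grips with 20 to 120 N. Pads are 22 mm wide; open, the fingers measure 114 mm over their backs; the gripper's body (76 mm by 85 mm) begins 54 mm behind the grasp point. The pads swing forward as they close: fully open they stand 13 mm farther back than shut.
Start: joints at [-1.329, 0.053, 1.613, -0, 1.476, -0.119], TCP at [0.221, -0.585, 0.205] pointing down, gripper open.
Joint ranges: [-3.01, 3.01], [-1.01, 2.22], [0.06, 2.58], [-1.02, 4.17], [0.09, 2.62], [-3.14, 3.14]. Speed limits (rad/s): [2.57, 2.57, 3.14, 3.14, 3.14, 3.14].

### API

Orientations are given as a unit quaternion [w, x, y, z].
In Python, from station import bot gives the robot as it stands. The module is installed in compiled form; this text tells all that it offers. Calls block until the motion is done:
- bot.reach(position, orientation): joint-space move of the TCP to a pose.
- bot.servo_line(position, rot=None, speed=0.15): straight line of the TCP; rot=None keeps the orientation; speed is the mean speed in m/s.
- bot.move_j(angles): joint-space move.
- bot.gripper_to(opening, effort=None): finger opening in m; effort is the grip in N (None keeps the last); returns when the fingers have stopped.
- bot.sleep(seconds).
- bot.inverse_kinematics(position, orientation): joint angles nearest the present ones, or None.
- bot.read_camera(name): name is "side" or "top"; returns a dict with "image" (480x640x3 uint8, red, green, blue), "fovy" (degrees; the focal length in pixels is half the picture's height over the tangent of half this angle, whatever the lens; pixels are square), "cx", "cy" (the principal point, pixels), "k1" (the pictures are not rectified: a ray, as slopes to the right and down, at radius r is drawn at 1 + k1 r^2 times it, then the intrinsics apply), "rvec" (rotation vector, rad) and "tvec" (3), from world to camera coordinates, as OpenCV has them. Camera axes: x right, y down, z forward; pixel columns grow to the right and rows downward; lengths in m; the calibration is good to about 2 mm. A picture is of the moment at which its call begins. There is no depth.
A pose or a line that the arm cannot do raises bot.IKError and nothing moves.
- bot.job_done(): hands the job in; it is judged then, once.
Readings, each from a call of its own:
- bot.get_clock(): time.
- bot.get_qpos(): joint angles.
- bot.get_qd(): joint speeds.
- bot.get_joint_torque(): joint torques, N m.
- bot.get_tcp_pos(): TCP position.
- bot.get_ee_rot(): TCP orientation.
- bot.get_ft_force(): force on the tool from outside, world axes, zero at the start.
- bot.get_moment(): the same for the moment, N m.
- bot.get_gripper_width(): finger opening in m.
- bot.get_grip_force(): force on a finger pad.
Only numpy, scipy, OpenCV 4.12 (cv2) and the standard library are available. Lean on these libraries where they do the work, as an engineer would, in place of code of your own. Each camera call takes 0.05 s, during which the arm holds its last target. There are 200 camera calls.

### The job

Take the scoop standing in the blue-rimmed loaf tin, scoop up hazelnuts with it and tip at least three of them into the open glass jar, keeping your fingers off the nuts, then put the scoop back in the tin and let go of it. Pick up the snap lid by its knob, set it on the jar and press it straight down until it clicks over the neck bead, and keep pressing after the click so that it sits fully home. Finish with the jar upright on the worktop and your hand still on the lid, firmly pressing it down; do not shift the mug, spice jar, food can, lemon or garlic.

Things in the scene. Friction and masses are not known exactly. Their poses are not given: they have to be found in the camera images.
- tin: White enamelled loaf tin with a blue rim and end lugs, fixed, holding nuts and scoop. Origin: centre of its underside; x along its length, from the scoop's end to the nuts' end. Rim 189 x 87 mm outside (210 over the lugs), 41 mm high; inner floor 4 mm above the origin, flat, 170 (x) x 68 (y) mm, corner radius 14; walls lean 7 mm outward.
- scoop: Steel scoop with raised black handle, about 130 g, bowl-heavy, standing level in the tin, open front toward the nuts. Origin: underside of the bowl's flat floor, mid-bowl; x forward to the lip, z up. Bowl x -38 to +38 mm, 46 wide at the back, 56 in front, floor 2 thick, thinner at the lip; back wall 37 high, sides falling to nothing 14 behind the lip. Handle runs back from x -54, z 65 to x -136, z 80.
- scoop_grip (a point): Middle of the scoop's handle, 95 mm behind and 72.5 mm above the scoop's origin; the handle there is 16 mm wide (along the scoop's y) and 12 mm thick. Take it from above, fingers closing along the scoop's y.
- scoop_lip (a point): Middle of the scoop's front lip, 38 mm ahead of its origin, 1 mm above its underside.
- nut_1: Hazelnut 1 of 6 in its shell, brown, rolls freely; a ball of 20 mm, 10 g; origin at its centre. At the start it lies on the tin's floor ahead of the scoop.
- nut_2: Hazelnut 2 of 6 in its shell, brown, rolls freely; a ball of 20 mm, 10 g; origin at its centre. At the start it lies on the tin's floor ahead of the scoop.
- nut_3: Hazelnut 3 of 6 in its shell, brown, rolls freely; a ball of 20 mm, 10 g; origin at its centre. At the start it lies on the tin's floor ahead of the scoop.
- nut_4: Hazelnut 4 of 6 in its shell, brown, rolls freely; a ball of 20 mm, 10 g; origin at its centre. At the start it lies on the tin's floor ahead of the scoop.
- nut_5: Hazelnut 5 of 6 in its shell, brown, rolls freely; a ball of 20 mm, 10 g; origin at its centre. At the start it lies on the tin's floor ahead of the scoop.
- nut_6: Hazelnut 6 of 6 in its shell, brown, rolls freely; a ball of 20 mm, 10 g; origin at its centre. At the start it lies on the tin's floor ahead of the scoop.
- jar: Open clear-glass storage jar, 100 mm high, 100 mm across the body, about 0.6 kg, standing loose on the worktop. Origin: centre of its underside. The neck (top 24 mm) is 80 mm across outside, 73 mm inside; a snap bead of 89 mm diameter runs round it 9 mm below the rim; inner floor 6 mm above the origin.
- jar_rim (a point): Centre of the jar's mouth, at the height of its rim, 100 mm above the jar's origin.
- lid: White round snap lid with green knob and four green sprung tongues, 100 mm across, 50 high, about 107 g, right way up on the worktop. Origin: centre of the bottom edge of its 21 mm deep skirt. A central plug 70 mm across, tapered to 57 at its foot, centres it in the jar's mouth (1.7 mm play all round). Fits at any turn about its axis. Home: its origin is 79 mm above the jar's origin.
- jar_bead (a point): Centre of the snap bead's ring, on the jar's axis 91 mm above its origin. The lid's tongues meet the bead when the lid is 13 mm above home; pressing on takes about 8 to 12 N, which drops away (the click) at about 7 mm above home; the lid is home when its disc lands on the rim.
- lid_knob (a point): On the lid's axis, 39 mm above the lid's origin, the height at which to grip the knob. The knob is 30 mm across at its widest and stands from 26 mm (top of the lid's disc) to 50 mm above the lid's origin.
- mug: Bystander: white mug with green dots, 93 mm high, at the back right of the worktop. Origin: centre of its underside.
- spice_jar: Bystander: small spice jar with a red cap, 45 mm across, 106 mm high, at the back left. Origin: centre of its underside.
- tin_can: Bystander: red food can, 75 mm across, 58 mm high, at the front right. Origin: centre of its underside.
- lemon: Bystander: yellow lemon, 78 x 55 x 56 mm, at the front. Origin: centre of its underside.
- garlic: Bystander: garlic bulb, 60 mm, at the front left. Origin: centre of its underside.

How it is judged:
On the way, in this order (a step that is already met when the one before it is completed fails the run):
1. a nut lies in the scoop's bowl, lifted clear of the tin (z of scoop in the frame of tin above 0.06 m and ((x of nut_1 in the frame of scoop between -0.037 and 0.036 m and z of nut_1 in the frame of scoop between 0.006 and 0.04 m and y of nut_1 in the frame of scoop between -0.027 and 0.027 m) or (x of nut_2 in the frame of scoop between -0.037 and 0.036 m and z of nut_2 in the frame of scoop between 0.006 and 0.04 m and y of nut_2 in the frame of scoop between -0.027 and 0.027 m) or (x of nut_3 in the frame of scoop between -0.037 and 0.036 m and z of nut_3 in the frame of scoop between 0.006 and 0.04 m and y of nut_3 in the frame of scoop between -0.027 and 0.027 m) or (x of nut_4 in the frame of scoop between -0.037 and 0.036 m and z of nut_4 in the frame of scoop between 0.006 and 0.04 m and y of nut_4 in the frame of scoop between -0.027 and 0.027 m) or (x of nut_5 in the frame of scoop between -0.037 and 0.036 m and z of nut_5 in the frame of scoop between 0.006 and 0.04 m and y of nut_5 in the frame of scoop between -0.027 and 0.027 m) or (x of nut_6 in the frame of scoop between -0.037 and 0.036 m and z of nut_6 in the frame of scoop between 0.006 and 0.04 m and y of nut_6 in the frame of scoop between -0.027 and 0.027 m))), for 0.1 s.
2. at least three nuts are inside the jar (((horizontal distance between each of nut_1, nut_2, nut_3 and jar below 0.046 m and z of nut_1 in the frame of jar between 0 and 0.08 m and z of nut_2 in the frame of jar between 0 and 0.08 m and z of nut_3 in the frame of jar between 0 and 0.08 m) or (horizontal distance between each of nut_1, nut_2, nut_4 and jar below 0.046 m and z of nut_1 in the frame of jar between 0 and 0.08 m and z of nut_2 in the frame of jar between 0 and 0.08 m and z of nut_4 in the frame of jar between 0 and 0.08 m) or (horizontal distance between each of nut_1, nut_2, nut_5 and jar below 0.046 m and z of nut_1 in the frame of jar between 0 and 0.08 m and z of nut_2 in the frame of jar between 0 and 0.08 m and z of nut_5 in the frame of jar between 0 and 0.08 m) or (horizontal distance between each of nut_1, nut_2, nut_6 and jar below 0.046 m and z of nut_1 in the frame of jar between 0 and 0.08 m and z of nut_2 in the frame of jar between 0 and 0.08 m and z of nut_6 in the frame of jar between 0 and 0.08 m) or (horizontal distance between each of nut_1, nut_3, nut_4 and jar below 0.046 m and z of nut_1 in the frame of jar between 0 and 0.08 m and z of nut_3 in the frame of jar between 0 and 0.08 m and z of nut_4 in the frame of jar between 0 and 0.08 m) or (horizontal distance between each of nut_1, nut_3, nut_5 and jar below 0.046 m and z of nut_1 in the frame of jar between 0 and 0.08 m and z of nut_3 in the frame of jar between 0 and 0.08 m and z of nut_5 in the frame of jar between 0 and 0.08 m) or (horizontal distance between each of nut_1, nut_3, nut_6 and jar below 0.046 m and z of nut_1 in the frame of jar between 0 and 0.08 m and z of nut_3 in the frame of jar between 0 and 0.08 m and z of nut_6 in the frame of jar between 0 and 0.08 m) or (horizontal distance between each of nut_1, nut_4, nut_5 and jar below 0.046 m and z of nut_1 in the frame of jar between 0 and 0.08 m and z of nut_4 in the frame of jar between 0 and 0.08 m and z of nut_5 in the frame of jar between 0 and 0.08 m) or (horizontal distance between each of nut_1, nut_4, nut_6 and jar below 0.046 m and z of nut_1 in the frame of jar between 0 and 0.08 m and z of nut_4 in the frame of jar between 0 and 0.08 m and z of nut_6 in the frame of jar between 0 and 0.08 m) or (horizontal distance between each of nut_1, nut_5, nut_6 and jar below 0.046 m and z of nut_1 in the frame of jar between 0 and 0.08 m and z of nut_5 in the frame of jar between 0 and 0.08 m and z of nut_6 in the frame of jar between 0 and 0.08 m) or (horizontal distance between each of nut_2, nut_3, nut_4 and jar below 0.046 m and z of nut_2 in the frame of jar between 0 and 0.08 m and z of nut_3 in the frame of jar between 0 and 0.08 m and z of nut_4 in the frame of jar between 0 and 0.08 m) or (horizontal distance between each of nut_2, nut_3, nut_5 and jar below 0.046 m and z of nut_2 in the frame of jar between 0 and 0.08 m and z of nut_3 in the frame of jar between 0 and 0.08 m and z of nut_5 in the frame of jar between 0 and 0.08 m) or (horizontal distance between each of nut_2, nut_3, nut_6 and jar below 0.046 m and z of nut_2 in the frame of jar between 0 and 0.08 m and z of nut_3 in the frame of jar between 0 and 0.08 m and z of nut_6 in the frame of jar between 0 and 0.08 m) or (horizontal distance between each of nut_2, nut_4, nut_5 and jar below 0.046 m and z of nut_2 in the frame of jar between 0 and 0.08 m and z of nut_4 in the frame of jar between 0 and 0.08 m and z of nut_5 in the frame of jar between 0 and 0.08 m) or (horizontal distance between each of nut_2, nut_4, nut_6 and jar below 0.046 m and z of nut_2 in the frame of jar between 0 and 0.08 m and z of nut_4 in the frame of jar between 0 and 0.08 m and z of nut_6 in the frame of jar between 0 and 0.08 m) or (horizontal distance between each of nut_2, nut_5, nut_6 and jar below 0.046 m and z of nut_2 in the frame of jar between 0 and 0.08 m and z of nut_5 in the frame of jar between 0 and 0.08 m and z of nut_6 in the frame of jar between 0 and 0.08 m) or (horizontal distance between each of nut_3, nut_4, nut_5 and jar below 0.046 m and z of nut_3 in the frame of jar between 0 and 0.08 m and z of nut_4 in the frame of jar between 0 and 0.08 m and z of nut_5 in the frame of jar between 0 and 0.08 m) or (horizontal distance between each of nut_3, nut_4, nut_6 and jar below 0.046 m and z of nut_3 in the frame of jar between 0 and 0.08 m and z of nut_4 in the frame of jar between 0 and 0.08 m and z of nut_6 in the frame of jar between 0 and 0.08 m) or (horizontal distance between each of nut_3, nut_5, nut_6 and jar below 0.046 m and z of nut_3 in the frame of jar between 0 and 0.08 m and z of nut_5 in the frame of jar between 0 and 0.08 m and z of nut_6 in the frame of jar between 0 and 0.08 m) or (horizontal distance between each of nut_4, nut_5, nut_6 and jar below 0.046 m and z of nut_4 in the frame of jar between 0 and 0.08 m and z of nut_5 in the frame of jar between 0 and 0.08 m and z of nut_6 in the frame of jar between 0 and 0.08 m))), for 0.2 s.
3. the scoop stands in the tin again and is let go (z of scoop in the frame of tin below 0.03 m and horizontal distance between scoop and tin below 0.075 m and angle between scoop's own z axis and vertical below 0.45 rad and contact force between the fingers and scoop below 0.1 N), for 0.2 s.
4. the lid has snapped home on the jar and is pressed on with more than 5 N (z of lid in the frame of jar between 0.075 and 0.0805 m and horizontal distance between lid and jar_rim below 0.015 m and angle between the z axis of lid and the z axis of jar, either way round below 0.06 rad and contact force between lid and jar above 5 N and contact force between the fingers and lid above 1 N), for 0.3 s.
At the end, for the whole second after the job is handed in: Three or more nuts in the jar; the scoop let go in the tin (within 75 mm of its centre, under 30 mm up, tilt under 0.45 rad); lid home within 1.5 mm and square within 0.06 rad, pressed on with over 4 N by the hand; jar upright on the worktop; all at rest (all of step 3 and ((horizontal distance between each of nut_1, nut_2, nut_3 and jar below 0.046 m and z of nut_1 in the frame of jar between 0 and 0.08 m and z of nut_2 in the frame of jar between 0 and 0.08 m and z of nut_3 in the frame of jar between 0 and 0.08 m) or (horizontal distance between each of nut_1, nut_2, nut_4 and jar below 0.046 m and z of nut_1 in the frame of jar between 0 and 0.08 m and z of nut_2 in the frame of jar between 0 and 0.08 m and z of nut_4 in the frame of jar between 0 and 0.08 m) or (horizontal distance between each of nut_1, nut_2, nut_5 and jar below 0.046 m and z of nut_1 in the frame of jar between 0 and 0.08 m and z of nut_2 in the frame of jar between 0 and 0.08 m and z of nut_5 in the frame of jar between 0 and 0.08 m) or (horizontal distance between each of nut_1, nut_2, nut_6 and jar below 0.046 m and z of nut_1 in the frame of jar between 0 and 0.08 m and z of nut_2 in the frame of jar between 0 and 0.08 m and z of nut_6 in the frame of jar between 0 and 0.08 m) or (horizontal distance between each of nut_1, nut_3, nut_4 and jar below 0.046 m and z of nut_1 in the frame of jar between 0 and 0.08 m and z of nut_3 in the frame of jar between 0 and 0.08 m and z of nut_4 in the frame of jar between 0 and 0.08 m) or (horizontal distance between each of nut_1, nut_3, nut_5 and jar below 0.046 m and z of nut_1 in the frame of jar between 0 and 0.08 m and z of nut_3 in the frame of jar between 0 and 0.08 m and z of nut_5 in the frame of jar between 0 and 0.08 m) or (horizontal distance between each of nut_1, nut_3, nut_6 and jar below 0.046 m and z of nut_1 in the frame of jar between 0 and 0.08 m and z of nut_3 in the frame of jar between 0 and 0.08 m and z of nut_6 in the frame of jar between 0 and 0.08 m) or (horizontal distance between each of nut_1, nut_4, nut_5 and jar below 0.046 m and z of nut_1 in the frame of jar between 0 and 0.08 m and z of nut_4 in the frame of jar between 0 and 0.08 m and z of nut_5 in the frame of jar between 0 and 0.08 m) or (horizontal distance between each of nut_1, nut_4, nut_6 and jar below 0.046 m and z of nut_1 in the frame of jar between 0 and 0.08 m and z of nut_4 in the frame of jar between 0 and 0.08 m and z of nut_6 in the frame of jar between 0 and 0.08 m) or (horizontal distance between each of nut_1, nut_5, nut_6 and jar below 0.046 m and z of nut_1 in the frame of jar between 0 and 0.08 m and z of nut_5 in the frame of jar between 0 and 0.08 m and z of nut_6 in the frame of jar between 0 and 0.08 m) or (horizontal distance between each of nut_2, nut_3, nut_4 and jar below 0.046 m and z of nut_2 in the frame of jar between 0 and 0.08 m and z of nut_3 in the frame of jar between 0 and 0.08 m and z of nut_4 in the frame of jar between 0 and 0.08 m) or (horizontal distance between each of nut_2, nut_3, nut_5 and jar below 0.046 m and z of nut_2 in the frame of jar between 0 and 0.08 m and z of nut_3 in the frame of jar between 0 and 0.08 m and z of nut_5 in the frame of jar between 0 and 0.08 m) or (horizontal distance between each of nut_2, nut_3, nut_6 and jar below 0.046 m and z of nut_2 in the frame of jar between 0 and 0.08 m and z of nut_3 in the frame of jar between 0 and 0.08 m and z of nut_6 in the frame of jar between 0 and 0.08 m) or (horizontal distance between each of nut_2, nut_4, nut_5 and jar below 0.046 m and z of nut_2 in the frame of jar between 0 and 0.08 m and z of nut_4 in the frame of jar between 0 and 0.08 m and z of nut_5 in the frame of jar between 0 and 0.08 m) or (horizontal distance between each of nut_2, nut_4, nut_6 and jar below 0.046 m and z of nut_2 in the frame of jar between 0 and 0.08 m and z of nut_4 in the frame of jar between 0 and 0.08 m and z of nut_6 in the frame of jar between 0 and 0.08 m) or (horizontal distance between each of nut_2, nut_5, nut_6 and jar below 0.046 m and z of nut_2 in the frame of jar between 0 and 0.08 m and z of nut_5 in the frame of jar between 0 and 0.08 m and z of nut_6 in the frame of jar between 0 and 0.08 m) or (horizontal distance between each of nut_3, nut_4, nut_5 and jar below 0.046 m and z of nut_3 in the frame of jar between 0 and 0.08 m and z of nut_4 in the frame of jar between 0 and 0.08 m and z of nut_5 in the frame of jar between 0 and 0.08 m) or (horizontal distance between each of nut_3, nut_4, nut_6 and jar below 0.046 m and z of nut_3 in the frame of jar between 0 and 0.08 m and z of nut_4 in the frame of jar between 0 and 0.08 m and z of nut_6 in the frame of jar between 0 and 0.08 m) or (horizontal distance between each of nut_3, nut_5, nut_6 and jar below 0.046 m and z of nut_3 in the frame of jar between 0 and 0.08 m and z of nut_5 in the frame of jar between 0 and 0.08 m and z of nut_6 in the frame of jar between 0 and 0.08 m) or (horizontal distance between each of nut_4, nut_5, nut_6 and jar below 0.046 m and z of nut_4 in the frame of jar between 0 and 0.08 m and z of nut_5 in the frame of jar between 0 and 0.08 m and z of nut_6 in the frame of jar between 0 and 0.08 m)) and z of lid in the frame of jar between 0.075 and 0.0805 m and horizontal distance between lid and jar_rim below 0.015 m and angle between the z axis of lid and the z axis of jar, either way round below 0.06 rad and contact force between lid and jar above 4 N and contact force between the fingers and lid above 1 N and angle between jar's own z axis and vertical below 0.08 rad and height (world z) of jar between -0.006 and 0.006 m and linear speed of each of jar, scoop below 0.02 m/s); the arm keeps its last pose, push and grip.
It fails at once if the fingers touch a nut (contact force between the fingers and nut_1 above 0.5 N or contact force between the fingers and nut_2 above 0.5 N or contact force between the fingers and nut_3 above 0.5 N or contact force between the fingers and nut_4 above 0.5 N or contact force between the fingers and nut_5 above 0.5 N or contact force between the fingers and nut_6 above 0.5 N).
It fails at once if the mug, spice jar, food can, lemon or garlic is shifted by more than 30 mm (distance of any of mug, spice_jar, tin_can, lemon, garlic from where it was at the start of the episode above 0.03 m).
It fails at once if the jar is tipped over (angle between jar's own z axis and vertical above 0.5 rad).
It also fails if it takes over 72 s, if anything falls off the work surface, if the arm or the gripper's body presses on something with over 40 N, if the wrist force passes 120 N, or if a joint passes its speed limit or range.

## Working session

There is one attempt and no reset: what is moved stays moved. The work goes in short steps, each a Python script; the robot and the scene stay as the last script left them, time stands still between calls to the robot, and variables do not carry over. Pictures are saved under pics/ and viewed, at most 10 in all, crops included, and the job is handed in when it is done.

```bash
mkdir -p pics
cat > h.py <<'E'
import numpy as np, cv2
from scipy.spatial.transform import Rotation as R
from station import bot
def cam(n):
    c=bot.read_camera(n); im=c["image"]; f=im.shape[0]/2/np.tan(np.radians(c["fovy"])/2)
    Rm=cv2.Rodrigues(np.array(c["rvec"],float))[0]; t=np.array(c["tvec"],float)
    return dict(im=im,f=f,cx=c["cx"],cy=c["cy"],k=c["k1"],R=Rm,t=t,o=-Rm.T@t)
def ray(c,u,v):
    d=np.array([(u-c["cx"])/c["f"],(v-c["cy"])/c["f"]]); s=d.copy()
    for _ in range(30): s=d/(1+c["k"]*(s@s))
    r=c["R"].T@np.array([s[0],s[1],1]); return r/np.linalg.norm(r)
def onz(c,u,v,z):
    r=ray(c,u,v); return c["o"]+r*(z-c["o"][2])/r[2]
def proj(c,p):
    q=c["R"]@np.array(p)+c["t"]; s=q[:2]/q[2]; s=s*(1+c["k"]*(s@s)); return s*c["f"]+[c["cx"],c["cy"]]
def save(c,n): cv2.imwrite("pics/"+n,c["im"][:,:,::-1])
E
python3 - <<'E'
from h import *
for n in("top","side"):
    c=cam(n); save(c,n+"0.png"); print(n,c["f"],c["cx"],c["cy"],c["k"],c["o"],c["R"].round(3).tolist())
print(bot.get_ee_rot(),bot.get_clock())
E
```

```text
top 511.96258615515313 322.5057030224067 238.32139748020458 -0.012385304420147916 [ 0.32604983 -0.04099347  1.10833034] [[-0.048, -0.999, 0.005], [-0.979, 0.046, -0.201], [0.2, -0.014, -0.98]]
side 522.7085372119335 321.26861705992206 239.1410714484218 0.021356156229649967 [0.11092943 0.78599563 0.6342602 ] [[-0.891, -0.454, -0.015], [-0.211, 0.443, -0.872], [0.402, -0.773, -0.49]]
[-9.11195440e-04  9.83772698e-01  1.79416957e-01 -5.89915870e-05] 0.1
```

View pics/top0.png

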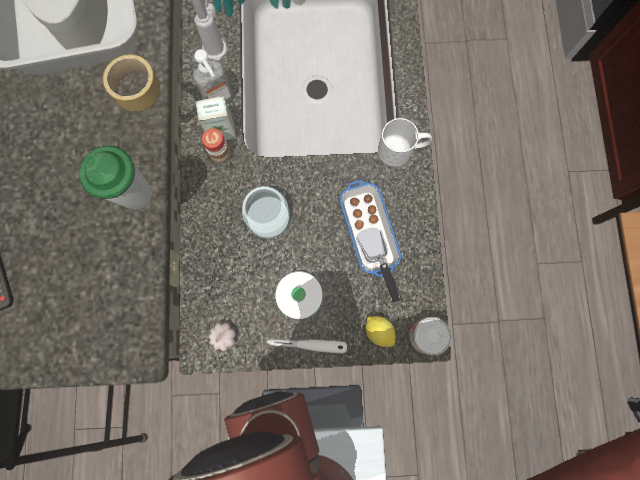

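View pics/side0.png

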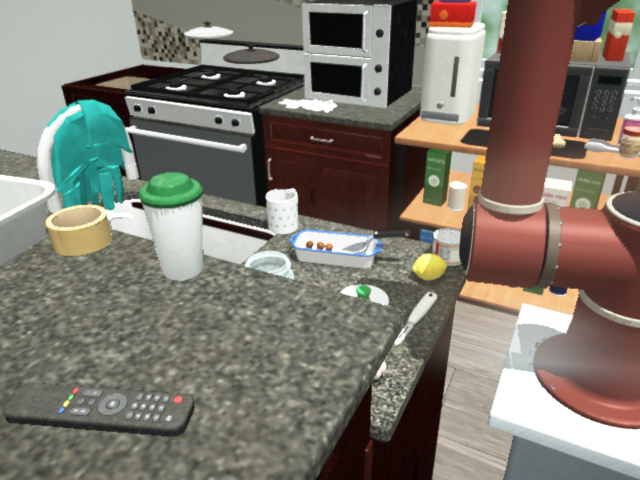

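The top view shows the tin at about (370,228), scoop handle (390,283), six nuts at (353-376,197-225), jar (266,212) and lid with knob at (299,294). In the side view the jar is partly hidden by the raised counter in front.

```bash
cat > m.py <<'E'
from h import *
def blob(c,m,roi,mina=20):
    x0,y0,x1,y1=roi; k=np.zeros(m.shape,np.uint8); k[y0:y1,x0:x1]=m[y0:y1,x0:x1]; return k
def hsv(c): return cv2.cvtColor(np.ascontiguousarray(c["im"]),cv2.COLOR_RGB2HSV)
def toz(c,pts,z): return np.array([onz(c,u,v,z)[:2] for u,v in pts])
E
python3 - <<'E'
from m import *
c=cam("top"); h=hsv(c)
# tin
m=blob(c,cv2.inRange(h,(100,90,60),(130,255,255)),(335,175,405,280))
pts=np.argwhere(m>0)[:,::-1]; P=toz(c,pts,0.041)
r=cv2.minAreaRect((P*1000).astype(np.float32)); print("tin",len(pts),r)
# handle
m=blob(c,cv2.inRange(h,(0,0,0),(180,255,60)),(376,262,402,303))
n,l,s,ce=cv2.connectedComponentsWithStats(m); i=1+np.argmax(s[1:,4]); print("handle",s[i],ce[i])
pts=np.argwhere(l==i)[:,::-1]; P=toz(c,pts,0.0725); print(cv2.fitLine((P*1000).astype(np.float32),2,0,.01,.01).ravel(),P.mean(0), cv2.minAreaRect((P*1000).astype(np.float32)))
# nuts
m=blob(c,cv2.inRange(h,(3,90,30),(20,255,170)),(345,190,385,235))
n,l,s,ce=cv2.connectedComponentsWithStats(m)
for i in range(1,n):
    if s[i,4]>15: print("nut",s[i,4],ce[i],onz(c,*ce[i],0.016)[:2])
# knob & lid
m=blob(c,cv2.inRange(h,(55,90,20),(90,255,255)),(285,280,312,306))
pts=np.argwhere(m>0)[:,::-1]; print("knob",len(pts),pts.mean(0),onz(c,*pts.mean(0),0.044))
m=blob(c,cv2.inRange(h,(0,0,170),(180,40,255)),(270,268,328,320))|m
cn=max(cv2.findContours(m,0,1)[0],key=cv2.contourArea)
P=toz(c,cn[:,0],0.024); print("lid",cv2.minEnclosingCircle((P*1000).astype(np.float32)))
for nme,x0,y0,x1,y1 in(("a",230,170,310,250),("b",330,170,420,310)):
    cv2.imwrite(f"/tmp/{nme}.png",cv2.resize(c["im"][y0:y1,x0:x1,::-1],None,fx=4,fy=4,interpolation=cv2.INTER_CUBIC))
a=cv2.imread("/tmp/a.png");b=cv2.imread("/tmp/b.png");o=np.zeros((560,680,3),np.uint8);o[:320,:320]=a;o[:,320:]=b;cv2.imwrite("pics/crop.png",o)
E
```

```text
tin 504 ((564.394287109375, -158.21853637695312), (214.0182342529297, 90.9235610961914), 13.583948135375977)
handle [392 299   2   3   3] [392.33333333 300.        ]
[   0.9115655     0.41115496  404.2055     -190.55573   ] [ 0.4042055  -0.19055572] ((404.0138244628906, -190.47100830078125), (4.452295780181885, 0.9121221899986267), 22.668109893798828)
nut 41 [367.58536585 197.97560976] [ 0.63567467 -0.1608529 ]
nut 47 [354.         200.95744681] [ 0.63024296 -0.13036814]
nut 46 [371.63043478 209.17391304] [ 0.60968947 -0.16808263]
nut 45 [356.93333333 212.93333333] [ 0.60267017 -0.13517014]
nut 41 [373.31707317 218.6097561 ] [ 0.58815292 -0.17034448]
nut 35 [358.57142857 224.8       ] [ 0.57574161 -0.13710678]
knob 134 [297.95522388 293.25373134] [4.29642536e-01 1.74576874e-04 4.40000000e-02]
lid ((428.9901123046875, 0.8000178933143616), 50.26307678222656)
```

View pics/crop.png

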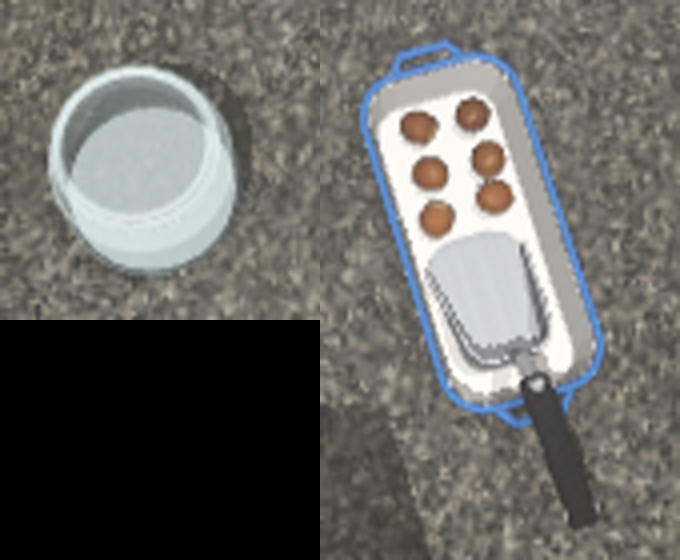

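The crop shows the jar rim's top edge at about pixel (264,186.5), its left edge at (242,206) and the body's bottom edge at (267.5,237.7). The handle runs from (383.8,266) to (395.8,301).

Run:
```python
from m import *
c=cam("top")
a=onz(c,383.8,266,.075)[:2]; b=onz(c,395.8,301.,.088)[:2]; d=a-b
print("handle",a,b,np.linalg.norm(d),np.degrees(np.arctan2(d[1],d[0])))
T=np.array([.5644,-.1582]);y=np.radians(13.58);ex=np.array([np.cos(y),np.sin(y)]);ey=np.array([-ex[1],ex[0]])
for p in(a,b): print("tinframe",(p-T)@ex,(p-T)@ey)
for u,v in[(367.6,198),(354,201),(371.6,209.2),(356.9,212.9),(373.3,218.6),(358.6,224.8)]:
    p=onz(c,u,v,.014)[:2]-T; print("nut",(p@ex).round(4),(p@ey).round(4))
# tin fit: edge extremes in nominal frame
h=hsv(c);m=blob(c,cv2.inRange(h,(100,90,60),(130,255,255)),(335,175,405,280));P=toz(c,np.argwhere(m>0)[:,::-1],.041)-T
print("tin ext",(P@ex).min(),(P@ex).max(),(P@ey).min(),(P@ey).max())
# jar: mask smooth bluish glass
b_,g,r=[c["im"][:,:,i].astype(int) for i in(2,1,0)]
m=blob(c,((b_-r>6)).astype(np.uint8)*255,(230,170,310,250)); m=cv2.morphologyEx(m,cv2.MORPH_OPEN,np.ones((3,3)))
cn=max(cv2.findContours(m,0,1)[0],key=cv2.contourArea); hl=cn[:,0]; print("jar box",cv2.boundingRect(cn),cv2.contourArea(cn))
up=[p for p in hl if p[1]<205]
P=toz(c,up,.1);A=np.c_[2*P,np.ones(len(P))];s=np.linalg.lstsq(A,(P**2).sum(1),rcond=None)[0];print("rim fit",s[:2],np.sqrt(s[2]+s[:2]@s[:2]))
lo=[p for p in hl if p[1]>222]
for z in(0.003,.03): 
    P=toz(c,lo,z);A=np.c_[2*P,np.ones(len(P))];s=np.linalg.lstsq(A,(P**2).sum(1),rcond=None)[0];print("low fit",z,s[:2],np.sqrt(s[2]+s[:2]@s[:2]))
```

```text
handle [ 0.47377157 -0.17797985] [ 0.40072932 -0.19505657] 0.07501188870567647 13.158964681851977
tinframe -0.09273910097979873 0.0020529500049914287
tinframe -0.1677489643827771 0.002604166350290189
nut 0.0691 -0.0197
nut 0.0709 0.0113
nut 0.0421 -0.0205
nut 0.0432 0.0132
nut 0.0207 -0.0177
nut 0.0164 0.0175
tin ext -0.10701972239450336 0.10699864101897132 -0.04548235061329096 0.045444763841467006
jar box (242, 187, 47, 51) 1776.5
rim fit [0.60095948 0.06020204] 0.04459408264588782
low fit 0.003 [0.60704859 0.06297768] 0.04570110450468529
low fit 0.03 [0.60018461 0.06043797] 0.044584759667815194
```

```bash
cat > s.py <<'E'
from m import *
T=np.array([.5644,-.1582]);Y0=np.radians(13.4);ex=np.array([np.cos(Y0),np.sin(Y0)]);ey=np.array([-ex[1],ex[0]])
J=np.array([.604,.061]); TC=np.array([-.0945,0,.0535])  # TCP in scoop frame
def q(r): x=r.as_quat(); return x[[3,0,1,2]]
def RS(yaw,p): return R.from_euler("ZY",[yaw,-p])
def sc(o,yaw,p):            # scoop origin pose -> tcp pose
    r=RS(yaw,p); return np.array(o)+r.apply(TC), q(r*R.from_euler("x",np.pi))
def scpt(pt,loc,yaw,p):     # put scoop-local point loc at pt
    return sc(np.array(pt)-RS(yaw,p).apply(loc),yaw,p)
def tin(x,y,z): return np.r_[T+ex*x+ey*y,z]
D=np.radians
def pour(p,yaw=Y0,back=.018,up=.008): 
    d=np.array([np.cos(yaw),np.sin(yaw)]); return scpt(np.r_[J-d*back,.1+up],[.038,0,.001],yaw,D(p))
E
python3 - <<'E'
from s import *
for n,(p,o) in dict(grip=sc(tin(-.0355,.0023,.004),Y0,0),fwd=sc(tin(.042,-.001,.004),Y0,0),up=sc(tin(.035,-.001,.09),Y0,D(22)),high=sc(tin(.0,-.001,.2),Y0,D(22)),p15=pour(15),p0=pour(0),p30=pour(-30),p50=pour(-50),p60=pour(-60)).items():
    j=bot.inverse_kinematics(p,o); print(n,p.round(3),None if j is None else np.round(j,2))
p,o=sc(tin(-.0355,.0023,.004),Y0,0)
bot.gripper_to(.05,100)
bot.reach(p+[0,0,.08],o); bot.servo_line(p,speed=.1)
bot.gripper_to(.0,100); print(bot.get_gripper_width(),bot.get_grip_force(),bot.get_ft_force(),bot.get_clock(),bot.get_tcp_pos()-p)
c=cam("top");im=c["im"][150:320,310:430,::-1];cv2.imwrite("pics/g.png",cv2.resize(im,None,fx=3,fy=3,interpolation=2))
E
```

```text
grip [ 0.437 -0.186  0.057] [-0.56 -0.17  2.09 -0.    1.23  0.78]
fwd [ 0.514 -0.171  0.057] [-0.46 -0.01  1.93 -0.    1.22  0.88]
up [ 0.494 -0.176  0.104] [-0.66 -0.32  2.16  0.34  1.08  0.55]
high [ 0.46  -0.184  0.214] [-0.73 -0.5   2.11  0.32  1.33  0.57]
p15 [0.449 0.024 0.124] [-0.19 -0.56  2.27  0.11  1.19  1.12]
p0 [0.458 0.026 0.16 ] [-0.11 -0.33  2.04 -0.    1.44  1.23]
p30 [0.5   0.036 0.22 ] [-0.    0.13  1.57 -0.13  1.95  1.32]
p50 [0.543 0.046 0.243] [ 0.03  0.45  1.27 -0.2   2.28  1.31]
p60 [0.566 0.052 0.249] [ 0.05  0.6   1.13 -0.25  2.44  1.28]
0.00013328171186309848 0.2468990843044594 [-0.33561033 -0.98210019  0.83458275] 3.8083 [ 6.94605545e-05 -8.90429787e-05  1.53981516e-04]
```

View pics/g.png

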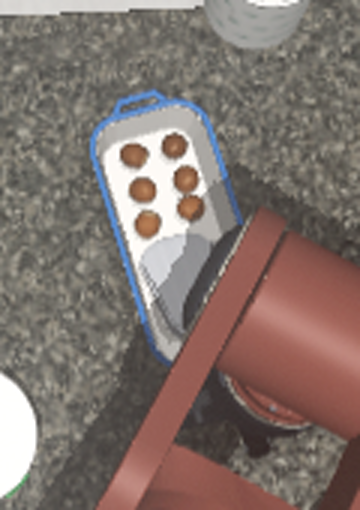

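The arm hides the handle here, and the fingers shut to zero, so the grasp missed. The side view should show why.

Run:
```python
from s import *
print(bot.get_ee_rot(), sc(tin(-.0355,.0023,.004),Y0,0)[1],bot.get_gripper_width())
c=cam("side");print([proj(c,p).round(0) for p in (bot.get_tcp_pos(),tin(-.13,.0023,.0765))])
im=c["im"][180:300,270:450,::-1];cv2.imwrite("pics/g2.png",cv2.resize(im,None,fx=4,fy=4,interpolation=2))
```

```text
[8.39426290e-05 9.93167058e-01 1.16701277e-01 1.78203684e-05] [6.08141628e-17 9.93170650e-01 1.16670737e-01 7.14402224e-18] -6.586763244589788e-05
[array([393., 241.]), array([393., 233.])]
```

View pics/g2.png

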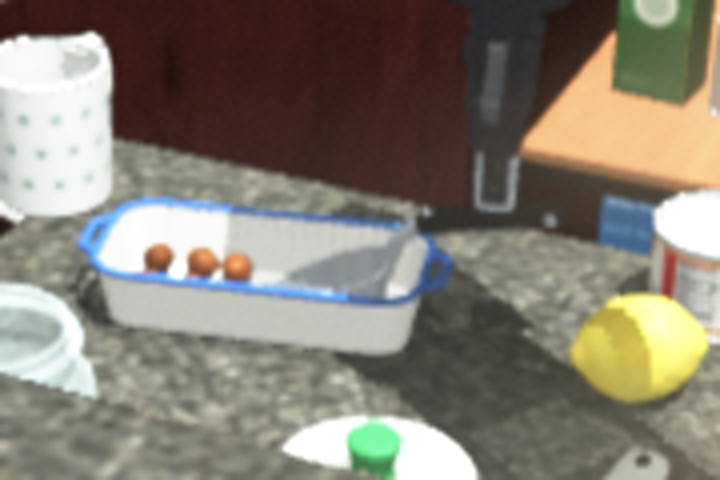

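The closed fingers at crop (495,200) end right at the handle, (425-555, 205-225), and don't straddle it. I'll open, lift, and measure the handle again from both views.

Run:
```python
from s import *
bot.gripper_to(.06); print(bot.get_gripper_width()); p=bot.get_tcp_pos(); bot.servo_line(p+[0,0,.1],speed=.15)
bot.reach(np.array([.35,-.45,.3]),bot.get_ee_rot())
t=cam("top");s=cam("side");save(t,"t1.png");save(s,"s1.png");print(bot.get_clock())
a=cv2.resize(t["im"][215:315,340:420,::-1],None,fx=5,fy=5,interpolation=2);b=cv2.resize(s["im"][215:275,330:420,::-1],None,fx=4,fy=4,interpolation=2)
o=np.zeros((500,760,3),np.uint8);o[:,:400]=a;o[:240,400:]=b;cv2.imwrite("pics/g3.png",o)
```

```text
0.060121451095299414
6.6167
```

View pics/g3.png

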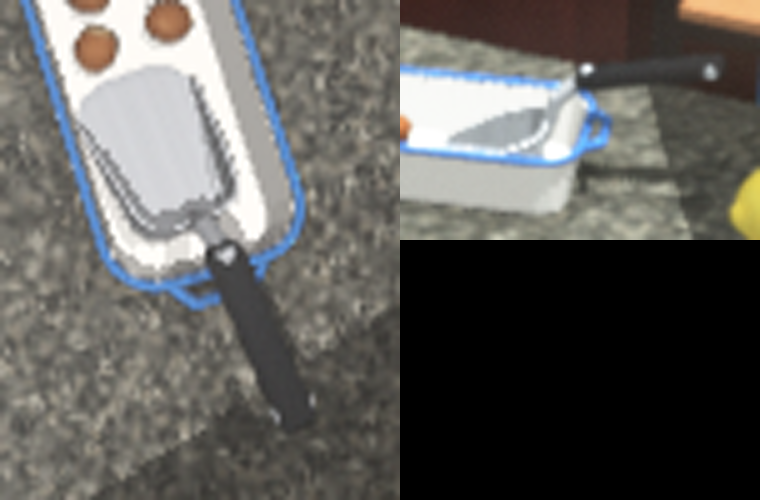

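Both views show the handle clear: rivets at top (385,265) and about (398,297), and side (377,232.5) and (407.5,233). The scoop has turned slightly.

Run:
```python
from s import *
t=cam("top");s=cam("side")
def tri(a,b):
    L=[(c["o"],ray(c,*p)) for c,p in((t,a),(s,b))]
    A=sum(np.eye(3)-np.outer(d,d) for o,d in L);B=sum((np.eye(3)-np.outer(d,d))@o for o,d in L);x=np.linalg.solve(A,B)
    return x,np.linalg.norm(proj(t,x)-a),np.linalg.norm(proj(s,x)-b)
for a,b in(((385.2,265.5),(377,232.5)),((398.5,297.5),(407.5,233)),((391.8,281.5),(392,232.8))): 
    x=tri(np.array(a),np.array(b)); print(x,(x[0][:2]-T)@ex,(x[0][:2]-T)@ey)
# old handle from first pictures
# tin rim corners height check / lid knob top
print(proj(s,tin(.105,0,.041)),proj(s,tin(-.105,0,.041)), proj(t,tin(-.105,0,.041)))
for z in(.06,.075,.09):
  f=onz(t,385.2,265.5,z)[:2];r=onz(t,398.5,297.5,z+.01)[:2];print(z,f,r,proj(s,np.r_[f,z]),proj(s,np.r_[r,z+.01]))
```

```text
(array([ 0.47425097, -0.18153734,  0.07216292]), np.float64(0.4182476420172109), np.float64(0.38293106863863535)) -0.0931031773291078 -0.001810155958723625
(array([ 0.40897076, -0.20275623,  0.07549943]), np.float64(0.30426467201698176), np.float64(0.2773831495171193)) -0.16152362459652142 -0.007322830118907764
(array([ 0.44166389, -0.1920627 ,  0.07367034]), np.float64(0.08635752718315129), np.float64(0.0789022031592952)) -0.12724233511509075 -0.004496984260691626
[291.99279088 236.05441743] [381.23677241 245.45378513] [384.38143503 273.71244609]
0.06 [ 0.47682055 -0.18293989] [ 0.40882491 -0.20377947] [375.58896463 236.6784311 ] [407.82539773 235.01589083]
0.075 [ 0.47466325 -0.18090885] [ 0.40762912 -0.20142782] [376.39106978 231.41220633] [408.44791268 229.63346531]
0.09 [ 0.47250595 -0.17887782] [ 0.40643333 -0.19907617] [377.20700477 226.05679157] [409.08137486 224.15988301]
```

Run:
```python
from s import *
yaw=np.arctan2(-.1815+.2028,.4743-.409); print(np.degrees(yaw))
bot.gripper_to(.05); print(bot.get_gripper_width())
o=q(RS(yaw,0)*R.from_euler("x",np.pi)); bot.reach(np.array([.4417,-.1921,.105]),o)
s=cam("side"); save(s,"s2.png");p=bot.get_tcp_pos(); print(p,proj(s,p),[proj(s,p+(RS(yaw,0).apply([0,k,0]))) for k in(-.025,.025)],bot.get_clock())
a=cv2.imread("pics/side0.png")[180:270,330:430];b=s["im"][180:270,330:430,::-1]
cv2.imwrite("pics/g4.png",cv2.resize(np.hstack([a,b]),None,fx=4,fy=4,interpolation=2))
```

```text
18.06564412462853
0.04972239703485944
[ 0.44256318 -0.19360592  0.10652076] [392.70471745 219.30890626] [array([393.12666357, 214.24450058]), array([392.26701128, 224.56604294])] 8.3
```

View pics/g4.png

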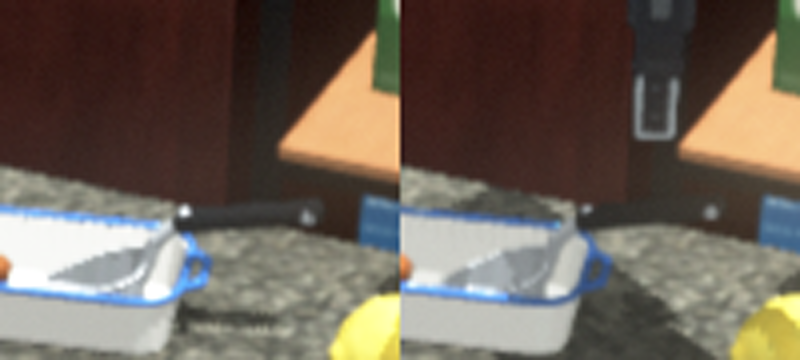

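The scoop barely moved. But the near fingertip is drawn at (394,214.5), about 10 px above where the TCP should project, so the pads seem to sit roughly 20 mm higher than assumed. I'll go lower step by step, watching the force, and close there.

Run:
```python
from s import *
yaw=D(17); d=np.r_[np.cos(yaw),np.sin(yaw),0]
o=q(RS(yaw,0)*R.from_euler("x",np.pi)); g=np.array([.4417,-.1921,0])-d*.005
f0=bot.get_ft_force()
bot.servo_line(g+[0,0,.06],o,speed=.1)
for z in(.05,.042,.035):
    bot.servo_line(g+[0,0,z],speed=.06); f=bot.get_ft_force()-f0; print(z,f.round(1))
    if np.linalg.norm(f)>6: break
bot.gripper_to(0,100); print(bot.get_gripper_width(),bot.get_grip_force(),bot.get_tcp_pos(),(bot.get_ft_force()-f0).round(1),bot.get_clock())
c=cam("side");b=c["im"][180:280,300:430,::-1];cv2.imwrite("pics/g5.png",cv2.resize(b,None,fx=4,fy=4,interpolation=2));print(proj(c,bot.get_tcp_pos()))
```

```text
0.05 [-0.3  0.1  0.6]
0.042 [-0.8  0.2 -0.4]
0.035 [ 0.4 -0.6 -0.5]
0.013673009171897444 97.0617413520813 [ 0.43729303 -0.19373724  0.03537637] [-0.1 -0.4  0.8] 10.1833
[393.31078536 247.765977  ]
```

View pics/g5.png

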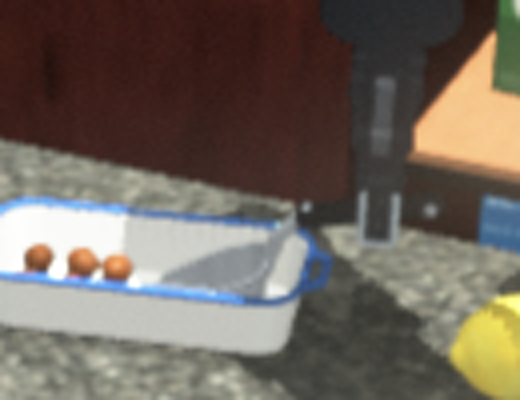

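Grip holds at 97 N, with the fingertips at crop (380,243) straddling the handle. Next I'll fix the scoop's reference pose, then sweep forward level, tilt back and lift.

```bash
python3 - <<'E'
from s import *
t=cam("top")
P=onz(t,367.2,228,.005)[:2]-T; print("lip",P@ex,P@ey)
p=bot.get_tcp_pos()[:2]-T; print("tcp",p@ex,p@ey)
ox=P@ex-.038*np.cos(D(3.6)); print("origin x",ox)
tx=-(ox-p@ex); print("TCx",tx)
open("s.py","a").write(f"\nTC=np.array([{tx:.4f},0,.0314])\nYG=D(17)\n")
E
python3 - <<'E'
from s import *
p=bot.get_tcp_pos(); o=p-RS(YG,0).apply(TC); r=o[:2]-T; print("origin tin",r@ex,r@ey,o[2])
f0=bot.get_ft_force()
bot.servo_line(*sc(tin(r@ex+.003,r@ey,.0045),Y0,0),speed=.03)   # align yaw
bot.servo_line(*sc(tin(r@ex+.02,-.001,.0045),Y0,0),speed=.05); print((bot.get_ft_force()-f0).round(1))
for x in(0.0,.015,.025,.031,.036,.041):
    bot.servo_line(sc(tin(x,-.001,.0045),Y0,0)[0],speed=.06); f=(bot.get_ft_force()-f0); print(x,f.round(1))
    if np.linalg.norm(f[:2])>12: break
print(bot.get_clock(),bot.get_gripper_width())
c=cam("top");save(c,"t3.png")
c=cam("side");save(c,"s3.png")
a=cv2.imread("pics/t3.png")[170:290,330:420];b=cv2.imread("pics/s3.png")[210:290,270:400]
A=cv2.resize(a,None,fx=3,fy=3,interpolation=2);B=cv2.resize(b,None,fx=4,fy=4,interpolation=2);im=np.zeros((360,790,3),np.uint8);im[:,:270]=A;im[:320,270:]=B;cv2.imwrite("pics/f.png",im)
E
```

```text
lip 0.005912799505201832 0.000152071137035469
tcp -0.13195899733072722 -0.005095562052555657
origin x -0.03201221617507248
TCx -0.09994678115565474
origin tin -0.03225612716074289 0.0011772108484227552 0.003911986564445372
[-0.6 -0.6 -0.8]
0.0 [-0.3 -1.  -1.6]
0.015 [-0.4 -1.4 -1.1]
0.025 [-0.5 -1.7 -0.7]
0.031 [-0.  -1.7 -1. ]
0.036 [-1.2 -0.8 -0.9]
0.041 [ 0.3 -0.7 -1.9]
12.975 0.013801308371987446
```

View pics/f.png

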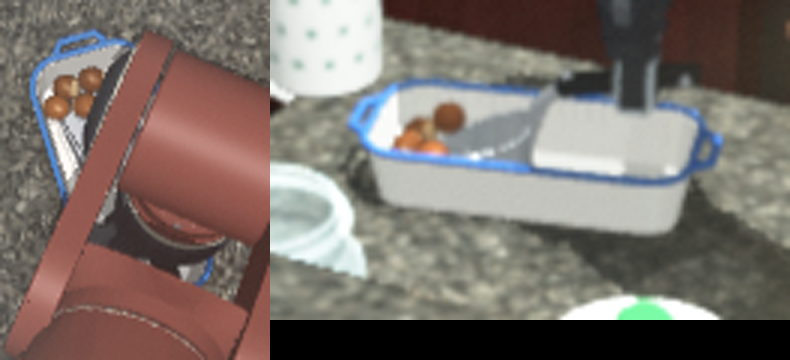

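Nuts are bunched on the scoop's front against the end wall (side crop 400-465, 105-155). I'll push a little further, then tilt and lift.

Run:
```python
from s import *
f0=bot.get_ft_force()
for x in(.044,.047):
    bot.servo_line(sc(tin(x,-.001,.0045),Y0,0)[0],speed=.05); f=(bot.get_ft_force()-f0); print(x,f.round(1))
    if np.linalg.norm(f[:2])>6: break
lx=x+.038-.001
for p,z in((6,.015),(13,.026),(20,.042),(25,.06)):
    bot.servo_line(*scpt(tin(lx,-.001,z),[.038,0,.001],Y0,D(p)),speed=.06); print(p,(bot.get_ft_force()-f0).round(1))
bot.servo_line(*scpt(tin(lx-.02,-.001,.15),[.038,0,.001],Y0,D(25)),speed=.12); bot.sleep(.2)
print(bot.get_clock(),bot.get_gripper_width(),(bot.get_ft_force()-f0).round(1))
c=cam("top");save(c,"t4.png");s=cam("side");save(s,"s4.png")
print([ (n,len([1 for a in cv2.findContours(cv2.inRange(hsv(k),(3,90,30),(20,255,170))[r[1]:r[3],r[0]:r[2]],0,1)[0] if cv2.contourArea(a)>12])) for n,k,r in(("top",c,(330,170,420,290)),("side",s,(280,180,400,260)))])
a=cv2.imread("pics/t4.png")[160:290,320:420];b=cv2.imread("pics/s4.png")[180:270,270:390]
im=np.zeros((390,780,3),np.uint8);im[:,:300]=cv2.resize(a,None,fx=3,fy=3,interpolation=2);im[:360,300:]=cv2.resize(b,None,fx=4,fy=4,interpolation=2);cv2.imwrite("pics/l.png",im)
```

```text
0.044 [-0.5 -0.4 -0.1]
0.047 [ 0.8 -0.3 -1. ]
6 [-0.1  0.3 -0.3]
13 [-1.   0.  -1.2]
20 [ 0.2 -0.2  0.3]
25 [-0.7  0.7  0.4]
15.7583 0.014005824200442413 [-0.5 -0.8  0.3]
[('top', 4), ('side', 2)]
```

View pics/l.png

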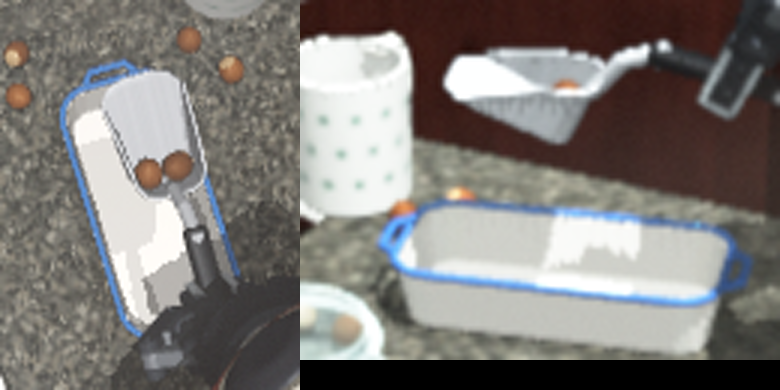

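Two nuts lie in the bowl, at top crop (150,173) and (178,165). Four have spilled onto the worktop around the tin's far end, at full-image (325,178), (326,192), (383,173) and (397,183). I'll pour these two into the jar first, then scoop up a third. My picture budget is used up, so from here I check numerically.

```bash
cat >> s.py <<'E'

def nuts(c,roi=(190,155,440,350),z=.01):
    m=blob(c,cv2.inRange(hsv(c),(3,90,40),(18,255,210)),roi); n,l,s,ce=cv2.connectedComponentsWithStats(m)
    return [(int(s[i,4]),ce[i].round(1).tolist(),onz(c,*ce[i],z)[:2].round(4).tolist(),s[i,2:4].tolist()) for i in range(1,n) if 15<=s[i,4]<120]
LIP=[.038,0,.001]
def lipjar(p,back,z): d=np.r_[ex,0]; return scpt(np.r_[J,z]-d*back,LIP,Y0,D(p))
E
python3 - <<'E'
from s import *
print(*nuts(cam("top")),sep="\n")
for a in((25,.03,.18),(20,.022,.15),(0,.02,.13),(-25,.018,.11),(-50,.016,.108)): print(bot.inverse_kinematics(*lipjar(*a)) is not None,end=" ")
p=bot.get_tcp_pos(); 
bot.servo_line(p+[0,0,.06],speed=.15); bot.servo_line(*lipjar(25,.03,.18),speed=.15); print(*nuts(cam("top")),sep="\n")
for a in((20,.022,.15),(0,.02,.13),(-25,.018,.110),(-50,.016,.108)): bot.servo_line(*lipjar(*a),speed=.12)
bot.sleep(.5); c=cam("side");save(c,"s5.png");print("side",*nuts(c,(230,200,420,300)),sep="\n"); 
print(bot.get_clock(),bot.get_gripper_width())
bot.servo_line(*lipjar(0,.06,.2),speed=.2)
bot.reach(*sc(np.array([.5,-.25,.2]),0,0))
for _ in range(2):
    c=cam("top");print("top",*nuts(c),sep="\n");bot.sleep(.3)
save(c,"t5.png");print(bot.get_clock())
E
```

```text
(51, [382.6, 172.7], [0.6948, -0.1993], [8, 8])
(32, [325.9, 176.6], [0.6914, -0.0712], [8, 8])
(44, [397.0, 183.5], [0.668, -0.2296], [8, 9])
(54, [325.6, 191.6], [0.6565, -0.0689], [8, 8])
(66, [379.0, 214.7], [0.5978, -0.1842], [9, 9])
(65, [369.4, 217.3], [0.593, -0.1626], [9, 10])
True True True True True (48, [382.6, 172.6], [0.695, -0.1992], [8, 8])
(32, [325.9, 176.6], [0.6914, -0.0712], [8, 8])
(42, [397.0, 183.3], [0.6684, -0.2297], [8, 8])
(53, [325.6, 191.5], [0.6566, -0.0688], [8, 8])
side
(100, [411.2, 233.4], [0.4358, -0.3207], [18, 12])
(25, [262.2, 233.0], [0.7706, -0.1636], [19, 7])
20.6417 0.013964945851998922
top
(47, [382.7, 172.6], [0.695, -0.1994], [8, 8])
(31, [325.8, 176.6], [0.6914, -0.0709], [7, 8])
(42, [397.0, 183.3], [0.6684, -0.2297], [8, 8])
(54, [325.6, 191.6], [0.6565, -0.0689], [8, 8])
(51, [267.0, 199.1], [0.6453, 0.0622], [9, 7])
(50, [257.9, 202.6], [0.6381, 0.0826], [7, 8])
top
(49, [382.6, 172.7], [0.6948, -0.1991], [8, 8])
(32, [325.9, 176.6], [0.6914, -0.0712], [8, 8])
(42, [397.0, 183.3], [0.6684, -0.2297], [8, 8])
(53, [325.6, 191.5], [0.6566, -0.0688], [8, 8])
(50, [267.1, 199.0], [0.6454, 0.062], [9, 7])
(50, [257.9, 202.6], [0.6381, 0.0826], [7, 8])
23.575
```

Two nuts are in the jar; the spilled ones lie still. Nut A at (0.668, -0.230) is just in front of the mug, which can act as a backstop, so I'll locate the mug.

```bash
sed -i 's/^J=np.array(\[.604,.061\])/J=np.array([.6065,.0625])/; s/J=np.array(\[.604,.061\]);/J=np.array([.6065,.0625]);/' s.py
python3 - <<'E'
from s import *
c=cam("top");h=hsv(c)
m=blob(c,cv2.inRange(h,(0,0,110),(180,45,255)),(374,112,434,175));m=cv2.morphologyEx(m,cv2.MORPH_OPEN,np.ones((5,5)))
cn=max(cv2.findContours(m,0,1)[0],key=cv2.contourArea)[:,0]; print(cv2.boundingRect(cn))
for v in range(118,174,4):
    r=np.where(m[v])[0]; print(v,(r.min(),r.max()) if len(r) else None,end="; ")
lo=cn[np.argmax(cn[:,1])];print(lo,onz(c,*lo,0),onz(c,*lo,.005)); print(onz(c,398,139,.093))
s=cam("side");hs=hsv(s);ms=blob(s,cv2.inRange(hs,(0,0,150),(180,45,255)),(262,185,300,236));ys,xs=np.where(ms);print("side",xs.min(),xs.max(),ys.min(),ys.max())
for x in(.72,.74,.76):
  for y in(-.21,-.23): print((x,y),proj(c,(x,y,.093)).round(),proj(c,(x-.035,y,0)).round(),proj(s,(x,y,0)).round(),proj(s,(x,y,.093)).round())
E
```

```text
(374, 112, 60, 58)
118 (np.int64(374), np.int64(433)); 122 (np.int64(374), np.int64(433)); 126 (np.int64(374), np.int64(415)); 130 (np.int64(374), np.int64(417)); 134 (np.int64(374), np.int64(433)); 138 (np.int64(374), np.int64(433)); 142 (np.int64(374), np.int64(433)); 146 (np.int64(374), np.int64(425)); 150 (np.int64(374), np.int64(413)); 154 (np.int64(375), np.int64(415)); 158 (np.int64(375), np.int64(415)); 162 (np.int64(383), np.int64(407)); 166 (np.int64(391), np.int64(402)); 170 (np.int64(374), np.int64(378)); [391 169] [ 0.7060151  -0.22037046  0.        ] [ 0.70430097 -0.21956124  0.005     ]
[ 0.73982713 -0.22511257  0.093     ]
side 262 299 188 235
(0.72, -0.21) [392. 148.] [387. 178.] [289. 233.] [288. 199.]
(0.72, -0.23) [401. 148.] [396. 178.] [293. 229.] [292. 196.]
(0.74, -0.21) [391. 139.] [386. 170.] [283. 231.] [281. 198.]
(0.74, -0.23) [400. 139.] [395. 169.] [286. 228.] [285. 195.]
(0.76, -0.21) [390. 130.] [386. 161.] [276. 229.] [274. 196.]
(0.76, -0.23) [400. 130.] [395. 161.] [280. 226.] [278. 193.]
```

```bash
cat >> s.py <<'E'

def L(x,y,z,yaw,p): return scpt([x,y,z],LIP,yaw,D(p))
E
python3 - <<'E'
from s import *
y=-.238; print([bot.inverse_kinematics(*a) is not None for a in(L(.645,y,.06,0,0),L(.712,y,.001,0,0),L(.712,y,.06,0,20),L(.65,y,.2,0,22))])
bot.reach(*L(.64,y,.08,0,0)); f0=bot.get_ft_force()
bot.servo_line(L(.64,y,.006,0,0)[0],speed=.12)
for z in(.003,.001,-.0005):
    bot.servo_line(L(.64,y,z,0,0)[0],speed=.03); f=bot.get_ft_force()-f0; print(z,f.round(1))
    if f[2]>2.5: break
zz=z
for x in(.66,.68,.695,.702,.706,.709):
    bot.servo_line(L(x,y,zz,0,0)[0],speed=.05); print(x,(bot.get_ft_force()-f0).round(1))
s=cam("side");print("side",*nuts(s,(250,190,330,262)),sep="\n");print(bot.get_clock())
for p,z in((5,.007),(10,.014),(15,.021)): bot.servo_line(*L(.709,y,zz+z,0,p),speed=.04)
bot.servo_line(*L(.70,y,.035,0,20),speed=.06); bot.servo_line(*L(.66,y,.13,0,25),speed=.12); bot.sleep(.3)
c=cam("top");s=cam("side");save(c,"t6.png");save(s,"s6.png");print("top",*nuts(c),"side",*nuts(s,(250,150,420,300)),sep="\n");print(bot.get_clock())
print(proj(c,L(.66,y,.13,0,25)[0]),proj(c,(.66,y,.13)),proj(c,np.array([.66,y,.13])+RS(0,D(25)).apply([-.06,0,.01])))
E
```

```text
[True, True, True, True]
0.003 [-0.   0.1 -0.6]
0.001 [-0.1  0.6  0.1]
-0.0005 [-2.9  0.5  5.6]
0.66 [0.5 0.4 4.8]
0.68 [-2.7 -0.2  7.3]
0.695 [-1.6 -0.4  7. ]
0.702 [-2.7 -0.4  7.6]
0.706 [-3.9 -0.3  9.4]
0.709 [-4.3  0.2  8.3]
side
(41, [298.4, 227.3], [0.7035, -0.2287], [8, 9])
(35, [260.7, 232.7], [0.775, -0.1632], [22, 7])
28.2583
top
(46, [382.7, 172.6], [0.6949, -0.1995], [8, 8])
(32, [325.9, 176.6], [0.6914, -0.0712], [8, 8])
(53, [325.6, 191.5], [0.6566, -0.0688], [8, 8])
(51, [267.0, 199.1], [0.6453, 0.0622], [9, 7])
(50, [257.9, 202.6], [0.6381, 0.0826], [7, 8])
(60, [414.2, 201.7], [0.6239, -0.2646], [9, 8])
side
(36, [260.7, 232.8], [0.7748, -0.1631], [21, 7])
30.7083
[413.24896628 239.03849174] [410.23078431 168.8452285 ] [411.24112338 199.17000932]
```

Nut A is in the bowl: its blob at (414,202) matches the bowl's back. I'll pour it, then check.

Run:
```python
from s import *
bot.servo_line(*L(.62,-.2,.2,0,25),speed=.2); bot.servo_line(*lipjar(25,.03,.18),speed=.2)
for a in((20,.022,.15),(0,.02,.13),(-25,.018,.110),(-50,.016,.108)): bot.servo_line(*lipjar(*a),speed=.12)
bot.sleep(.4)
bot.servo_line(*lipjar(0,.06,.2),speed=.2)
bot.servo_line(*sc(tin(-.03,0,.15),Y0,0),speed=.25)
c=cam("top");save(c,"t7.png");print("top",*nuts(c),sep="\n");print(bot.get_clock())
f0=bot.get_ft_force()
bot.servo_line(sc(tin(-.03,0,.02),Y0,0)[0],speed=.15)
for z in(.010,.007,.005,.004,.003):
    bot.servo_line(sc(tin(-.03,0,z),Y0,0)[0],speed=.03); f=bot.get_ft_force()-f0; print(z,f.round(1))
    if f[2]>2.5: break
bot.gripper_to(.06); print(bot.get_gripper_width()); p=bot.get_tcp_pos(); bot.servo_line(p+[0,0,.12],speed=.15)
bot.reach(np.array([.40,-.05,.2]),bot.get_ee_rot())
print(bot.get_clock(),bot.get_tcp_pos())
# rivets / bright lip check: scoop
s=cam("side");save(s,"s7.png"); c=cam("top");save(c,"t8.png")
h=hsv(c);m=blob(c,cv2.inRange(h,(0,0,0),(180,120,75)),(376,255,405,306));ys,xs=np.where(m);print(xs.min(),xs.max(),ys.min(),ys.max(),len(xs))
h=hsv(cv2.imread and c)
for im in("t1.png","t8.png"):
    g=cv2.cvtColor(cv2.imread("pics/"+im),cv2.COLOR_BGR2GRAY)[255:306,376:405]; ys,xs=np.where(g<55); print(im,len(xs),xs.min()+376,xs.max()+376,ys.min()+255,ys.max()+255)
```

```text
top
(51, [382.6, 172.7], [0.6948, -0.1993], [8, 8])
(32, [325.9, 176.6], [0.6914, -0.0712], [8, 8])
(54, [325.6, 191.6], [0.6565, -0.0689], [8, 8])
(46, [261.6, 200.1], [0.6435, 0.0742], [8, 8])
(45, [273.2, 200.6], [0.641, 0.0486], [8, 8])
(48, [252.2, 209.8], [0.6222, 0.0955], [9, 7])
37.2917
0.01 [-0.1  0.8 -0. ]
0.007 [-0.2  0.6  0.5]
0.005 [0.4 0.5 0.4]
0.004 [-0.2  1.1  1.6]
0.003 [-2.9 -0.2  6.6]
0.059963680720301706
41.9 [ 0.39985296 -0.05029287  0.19908452]
376 400 263 305 393
t1.png 2 399 401 299 300Traceback (most recent call last):
  File "<stdin>", line 21, in <module>
    return umr_minimum(a, axis, None, out, keepdims, initial, where)
ValueError: zero-size array to reduction operation minimum which has no identity
```

Three nuts are in the jar, each about 36 mm from the estimated axis, which fits them lying against the wall. The scoop is back in the tin and released. Now the lid.

```bash
cat >> s.py <<'E'

QD=q(RS(Y0,0)*R.from_euler("x",np.pi))
E
python3 - <<'E'
from s import *
K=np.array([.4293,.0005])
bot.gripper_to(.048,100); bot.reach(np.r_[K,.08],QD); f0=bot.get_ft_force()
bot.servo_line(np.r_[K,.03],speed=.12)
for z in(.024,.019,.015,.012):
    bot.servo_line(np.r_[K,z],speed=.06); f=bot.get_ft_force()-f0; print(z,f.round(1))
    if f[2]>3: bot.servo_line(np.r_[K,z+.004],speed=.05); break
bot.gripper_to(0,100); print(bot.get_gripper_width(),bot.get_grip_force(),bot.get_tcp_pos(),(bot.get_ft_force()-f0).round(1))
zg=bot.get_tcp_pos()[2]
bot.servo_line(np.r_[K,zg+.15],speed=.15); print((bot.get_ft_force()-f0).round(1),bot.get_gripper_width(),bot.get_clock(),"zg",zg)
c=cam("top");s=cam("side");save(s,"s9.png");save(c,"t9.png")
h=hsv(s);m=blob(s,cv2.inRange(h,(55,90,20),(90,255,255)),(330,170,420,320));ys,xs=np.where(m);print("knob side",len(xs),xs.mean() if len(xs) else 0,ys.mean() if len(xs) else 0,proj(s,np.r_[K,.15+.044]))
h=hsv(c);m=blob(c,cv2.inRange(h,(0,0,170),(180,40,255)),(250,250,340,340));print("lid white px",int((m>0).sum()))
E
```

```text
0.024 [ 0.  -0.3 -0.6]
0.019 [ 0.3 -1.  -0.3]
0.015 [-0.1 -1.6 -0.4]
0.012 [-0.2 -0.1  0.2]
0.02567672616290349 98.28104496002197 [4.29782135e-01 4.10492330e-04 1.26579146e-02] [-1.9 -0.6  5.3]
[-0.2 -1.2 -0.9] 0.025969277610741845 45.9333 zg 0.012657914637042939
knob side 181 367.5359116022099 245.46408839779005 [364.93326195 222.04146447]
lid white px 43
```

Lid is held: about 0.9 N of weight, 26 mm grip width, and green seen well above its rest position. On to the jar.

Run:
```python
from s import *
zg=.0127
s=cam("side");h=hsv(s);m=blob(s,cv2.inRange(h,(55,90,20),(90,255,255)),(330,170,420,320));n,l,st,ce=cv2.connectedComponentsWithStats(m);print([(st[i,4],ce[i].round(1)) for i in range(1,n) if st[i,4]>6])
bot.servo_line(np.r_[J,zg+.079+.05],QD,speed=.2); bot.sleep(.2); f0=bot.get_ft_force()
for h in(.035,.026,.021,.018,.0155,.0135):
    bot.servo_line(np.r_[J,zg+.079+h],speed=.06); f=bot.get_ft_force()-f0; print(h,f.round(1),bot.get_tcp_pos().round(4))
    if np.linalg.norm(f)>7: break
print(bot.get_clock(),bot.get_gripper_width())
```

```text
[(np.int32(13), array([371.5, 222.8])), (np.int32(33), array([365.7, 232.6])), (np.int32(28), array([340.8, 244.7])), (np.int32(108), array([374.7, 252.5]))]
0.035 [-1.2 -0.5 -0.3] [0.6058 0.0625 0.1256]
0.026 [ 0.2 -0.7  0.3] [0.606  0.0625 0.1169]
0.021 [-0.7  0.3  0.7] [0.6062 0.0625 0.1123]
0.018 [ 0.6 -0.1  0.7] [0.6064 0.0625 0.1095]
0.0155 [-0.4  0.3 -0.5] [0.6063 0.0625 0.107 ]
0.0135 [-0.3  0.5  1.6] [0.6066 0.0629 0.1053]
49.075 0.0258163785148401
```

Plug is in with no side load. Press.

Run:
```python
from s import *
zg=.0127; f0=np.array([0,0,-.9]); b=bot.get_ft_force(); print(b.round(1))
for h in(.011,.009,.007,.005,.003,.0015,0,-.001,-.002,-.003,-.004,-.005,-.007,-.009):
    bot.servo_line(np.r_[J,zg+.079+h],speed=.04); bot.sleep(.05); f=bot.get_ft_force(); print(h,f.round(1),(bot.get_tcp_pos()[2]-zg-.079).round(4),bot.get_gripper_width().round(4))
    if h<.0035 and f[2]>22: break
bot.sleep(.4); print(bot.get_ft_force().round(1),bot.get_clock())
```

```text
[0.1 0.3 0.4]Traceback (most recent call last):
  File "<stdin>", line 4, in <module>
AttributeError: 'float' object has no attribute 'round'
```

Run:
```python
from s import *
zg=.0127
for h in(.011,.009,.007,.005,.003,.0015,0,-.001,-.002,-.003,-.004,-.005,-.007,-.009):
    bot.servo_line(np.r_[J,zg+.079+h],speed=.04); bot.sleep(.05); f=bot.get_ft_force(); print(h,f.round(1),round(float(bot.get_tcp_pos()[2]-zg-.079),4),round(float(bot.get_gripper_width()),4))
    if h<.0035 and f[2]>22: break
bot.sleep(.4); print(bot.get_ft_force().round(1),bot.get_clock())
```

```text
0.011 [-1.1  4.1  5.7] 0.0116 0.0263
0.009 [-1.   5.5  7.9] 0.0102 0.0257
0.007 [0.2 4.8 2.2] 0.0071 0.0257
0.005 [ 0.6  1.3 -4.5] 0.0032 0.0254
0.003 [-0.   2.1 -4. ] 0.0024 0.0259
0.0015 [-0.5  2.  -2. ] 0.0016 0.0257
0 [-1.1  2.9 -0.3] 0.0002 0.0259
-0.001 [-4.   3.7  5.5] 0.0001 0.0255
-0.002 [-5.2  3.3  9.6] 0.0001 0.0254
-0.003 [-7.3  3.1 13.1] 0.0002 0.0256
-0.004 [-8.2  2.8 16.4] 0.0003 0.0257
-0.005 [-10.4   3.1  20.4] 0.0003 0.0256
-0.007 [-13.6   2.8  27. ] 0.0005 0.0256
[-13.    3.7  26.9] 53.675
```

Run:
```python
from s import *
zg=.0127
for dx in(-.0015,-.003):
    bot.servo_line(np.r_[J[0]+dx,J[1]-.0005,zg+.079-.0065],speed=.03); bot.sleep(.2); print(dx,bot.get_ft_force().round(1),bot.get_tcp_pos().round(4))
    if abs(bot.get_ft_force()[0])<6: break
bot.sleep(.5); print(bot.get_ft_force().round(1),bot.get_clock(),np.abs(bot.get_qd()).max())
c=cam("top");h=hsv(c);m=blob(c,cv2.inRange(h,(0,0,0),(180,120,75)),(376,255,405,306));print((m>0).sum(),nuts(c))
```

```text
-0.0015 [-9.9  4.3 22.9] [0.6075 0.0626 0.0918]
-0.003 [-7.6  6.1 20.9] [0.6068 0.0628 0.0916]
[-6.8  5.1 20.5] 55.075 0.0015365408057086449
279 [(50, [382.6, 172.7], [0.6946, -0.1992], [8, 8]), (33, [325.9, 176.7], [0.6912, -0.0713], [8, 8]), (54, [325.6, 191.6], [0.6565, -0.0689], [8, 8])]
```

Run:
```python
from s import *
print(bot.job_done())
```

```text
the job is handed in; nothing more can be done
None
```

The job is handed in (no verdict came back): three nuts tipped into the jar, scoop back in the tin and released, and lid clicked home with the hand still pressing at about 20 N; the other three nuts spilled while scooping and lie still on the worktop, and the mug served as a backstop for one nut but I did not measure it again afterwards.

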